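# Lock the control box's access panel with its quarter-turn fastener

## Robot

A 6-joint arm with a two-finger parallel gripper is mounted at the origin on the work surface; the furniture and walls round the work are solid. World frame = base frame: x ahead of the robot, y to its left, z up, the work surface at z = 0. Lengths are in mm, angles in rad, forces in N, time in s.
With the tool pointing down it reaches from about 275 to 825 mm from the base axis. Payload 4.9 kg.
Tool frame: the origin (TCP) lies midway between the tips of the shut fingers; the grasp point (between the pads) lies 19 mm behind it; z points along the fingers, y is the direction in which the jaws open and shut (so a half turn about z gives the same grasp; the last joint's range is limited). The gripper opens to 85 mm and grips with 20 to 120 N. Pads are 22 mm wide; open, the fingers measure 114 mm over their backs; the gripper's body (76 mm by 85 mm) begins 54 mm behind the grasp point. The pads swing forward as they close: fully open they stand 13 mm farther back than shut.
Start: joints at [-1.389, 0.326, -0.193, 1.052, 0, 1.437], TCP at [170.829, -522.815, 231.281] pointing down, gripper open.
Joint ranges: [-2.65, 2.65], [-0.97, 1.79], [-1.3, 1.35], [-1.93, 2.1], [-1.47, 1.37], [-3.14, 3.14]. Speed limits (rad/s): [2.57, 2.57, 3.14, 3.14, 3.14, 3.14].

## Interface

Orientations are given as [roll, pitch, yaw] about the fixed x, y, z axes, in that order (R = Rz(yaw) Ry(pitch) Rx(roll)).
In Python, from plant import monitor, imaging, ctrl gives the robot as it stands. The module is installed in compiled form; this text tells all that it offers.
- The arm moves only by the tool apply_moves, never from a script. Its argument "series" is a list of rows, each a list of 3 entries, a list of its own where there are three numbers: the turn, a rotation vector about the tool's x, y, z in rad, then the shift along the tool's x, y, z in cm, then the closure, from 0 (fully open) to 1 (shut). A call has 1 to 20 rows; each row is the pose to reach, as a shift and turn from the pose measured when the call began, along the tool's axes at that moment; what a row does not reach only later rows make up. A row lasts 1/10 s, in which the tool goes at most 50 mm and 8.59 degrees, less where a joint would pass 70% of its speed; a pose out of reach is approached as far as the arm can. A call with a gripper value outside its range is refused whole. The fingers move at their own pace and stop on an object; "newtons" is the grip in N (left out, the last holds). Time passes only in rows, so rows that repeat a pose let the fingers close. It gives the time, the measured TCP pose, the force and the opening at its end, in the units of the state.
- monitor.state(): the state, without advancing time (a new reading comes with each control period).
- imaging.grab_frame(name): name is "side" or "top"; returns a dict with "color" (420x560x3 uint8, red, green, blue), "vertical_fov" (degrees; the focal length in pixels is half the picture's height over the tangent of half this angle, whatever the lens; pixels are square), "cx", "cy" (the principal point, pixels), "eye" and "rotation" of the camera in the world. Camera axes: x right, y up, looking along -z (the intrinsics and any distortion apply to the point x, -y, -z); pixel columns grow to the right and rows downward; lengths in mm; the calibration is good to about 2 mm. A picture is of the moment at which its call begins. There is no depth.
- ctrl.hand_in(): hands the job in, once; it reports no verdict.
The state is a dict: "time_s": time; "qpos": joint angles; "dq": joint speeds; "joint_torque": joint torques, N m; "eef_pos": TCP position; "orientation": TCP orientation; "wrist_force": force on the tool from outside, world axes, zero at the start; "moment": the same for the moment, N m; "opening": opening from 0.0 (shut) to 1.0 (fully open).
Only numpy, scipy, OpenCV 4.12 (cv2) and the standard library are available. Lean on these libraries where they do the work, as an engineer would, in place of code of your own. Each camera call takes 0.05 s, during which the arm holds its last target.

## Task

The access panel on top of the grey control box is sprung open a little at the edge nearest the robot. Using only the fingertips, with nothing pinched or lifted, set them in the slot of the big round fastener on the panel, press the panel down flush and turn the fastener clockwise by a quarter turn to its stop, so that the panel stays locked down when you let go. Leave the parts round the box where they are.

Things in the scene. Friction and masses are not known exactly. Their poses are not given: they have to be found in the camera images.
- control_box: Grey metal box fixed to the table, 190 (its x) x 170 (y) x 90 mm high. Origin: centre of its underside, at table height; z up; its -x side faces roughly to the robot. A bare metal panel, 178 x 158 x 4 mm, is let into the top and hinged along the far (+x) edge. Rim, and the panel's top when flush, 90 mm above the table.
- panel (a joint): Panel hinge, rad. 0: flush. Positive: near edge raised; a spring holds it at its stop, 0.10 (fastener 13 mm above flush). It yields to 0.06 below flush (fastener 8 mm lower) and springs back. Pressing at the fastener takes 1 N at first, 6.5 N at flush, 10 N at the lower stop. The cam passes its keeper with the fastener 0 to 8 mm below flush; not pressed, it jams about halfway.
- panel_edge (a point): Middle of the near edge of the panel, on its upper face; axes as the panel's (as the box's when flush). The hinge line is 179 mm from it along +x.
- fastener (a joint): Turn of the fastener, rad. 0: unlocked stop; 1.571: locked stop; it grows clockwise seen from above. Starts between 0 and 0.2. Stays where it is left (friction about 0.05 N m, up to 0.2 N m with the cam under the keeper, which it enters at about 0.9 rad).
- slot (a point): Centre of the slot's floor, on the fastener's axis, 42 mm from the box's centre to its -x side; 94 mm above the table when flush. z: axis, y: along the slot; turns with the fastener: along the box's y at joint 0, along its x when locked. A steel disc 92 mm across bears two dark half-round cheeks; the slot between them, 30 mm wide, 14 mm deep, runs right across, open at top and both ends.
- bearing: Loose ball bearing lying flat, 48 mm across, 9 mm high, in front of the box, the one further left. Origin: centre of underside. Leave alone.
- end_cap: Loose round motor end cap, 63 mm across, 7 mm high, in front of the box. Origin: centre of underside. Leave alone.
- armature: Loose wound motor armature lying on its side, 37 x 100 x 37 mm, in front of the box to the left. Origin: centre of underside. Leave alone.
- motor_can: Loose upright motor can, 66 mm across, 86 mm high, to the right of the box. Origin: centre of underside. Leave alone.
- motor_can_b: Loose upright motor can, 66 mm across, 86 mm high, to the right of the box, further off. Origin: centre of underside. Leave alone.
- bearing_c: Loose ball bearing lying flat, 48 mm across, 9 mm high, in front of the box, between the other bearing and the end cap. Origin: centre of underside. Leave alone.

How it is judged (in metres and radians):
On the way, in this order (a step that is already met when the one before it is completed fails the run):
1. fingers touch the fastener while it is still unlocked (contact force between the fingers and fastener above 0.5 N and value of joint fastener below 0.6 rad), for 0.1 s.
2. the panel is down and the fastener turned to its locked position (value of joint fastener above 1.3 rad and value of joint panel below 0.02 rad), for 0.1 s.
At the end, for the whole second after the job is handed in: Let go, the panel stays down (within 0.02 rad of flush) and the fastener stands turned clockwise by at least 1.3 of its 1.571 rad (all of step 2 and value of joint panel above -0.02 rad and contact force between the fingers and anything else below 0.2 N); the robot touches nothing.
It fails at once if a bystander was moved by more than 20 mm or lifted (distance of any of bearing, end_cap, bearing_c, armature, motor_can, motor_can_b from where it was at the start of the episode above 0.02 m).
It also fails if it takes over 42 s, if anything falls off the work surface, if the arm or the gripper's body presses on something with over 40 N, if the wrist force passes 120 N, or if a joint passes its speed limit or range.

## Working session

There is one attempt and no reset: what is moved stays moved. The work goes in short steps, Python scripts to look and compute and a tool call to move; the robot and the scene stay as the last step left them, time stands still between calls to the robot, and variables do not carry over. Pictures are saved under pics/ and viewed, and the job is handed in when it is done.

Besides the shell and the picture viewer there is one more tool, called after ">>>" by a JSON object that holds its "fn" and its "kwargs", one argument or row to a line. apply_moves: Moves the arm, as the interface text tells. Its arguments: {"type":"object","properties":{"series":{"type":"array"},"newtons":{"type":"number"}},"required":["series"]}

```bash
mkdir -p pics
python3 - <<'E'
from plant import monitor, imaging, ctrl
import cv2
s=monitor.state()
for k,v in s.items(): print(k,v)
for n in("side","top"):
    f=imaging.grab_frame(n); cv2.imwrite(f"pics/{n}0.png",f["color"][:,:,::-1])
    print(n,{k:v for k,v in f.items() if k!="color"})
E
```

```text
time_s 0.0
qpos [-1.38920209e+00  3.26951201e-01 -1.93591640e-01  1.05199640e+00
  2.36553135e-06  1.43663241e+00]
dq [ 8.51070796e-04  9.54650741e-06  6.63118303e-04 -9.33084914e-05
  2.51767980e-04 -7.94516223e-04]
joint_torque [-1.95639142e-03 -4.43392146e+01  2.62442958e+01  1.54660153e-02
 -3.03179986e-04  8.38793568e-06]
eef_pos [ 170.71933471 -522.21828036  230.4949063 ]
orientation [-3.13986572e+00 -2.35479466e-04  3.15757948e-01]
wrist_force [-0.02309241 -0.27019386 -0.73705979]
moment [-0.0169738  -0.01307377  0.04627095]
opening 0.9973801748140142
side {'vertical_fov': 44.77749912452664, 'cx': 270.18479114404835, 'cy': 208.20588051480541, 'eye': array([-88.70160707, 968.71267389, 554.4977614 ]), 'rotation': array([ 1.14209311, -0.00536453, -2.57369245])}
top {'vertical_fov': 49.562195474816384, 'cx': 287.72365875374317, 'cy': 205.21654284044934, 'eye': array([ 271.99186774,  108.29172889, 1402.30798302]), 'rotation': array([ 0.16881021, -0.01445108, -1.59689517])}
```

View pics/side0.png

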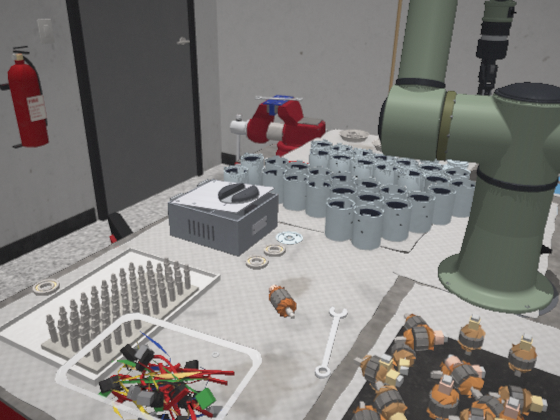

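View pics/top0.png

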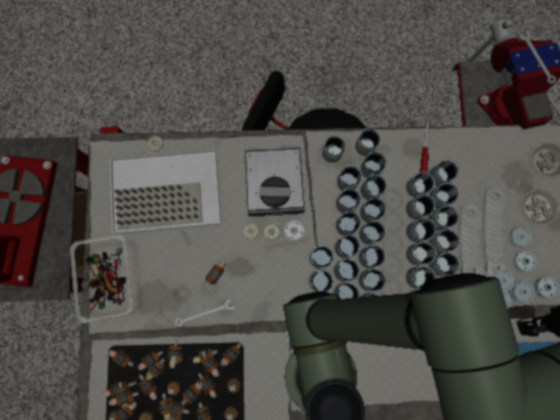

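```bash
cat > h.py <<'E'
import numpy as np, cv2
from scipy.spatial.transform import Rotation as R
def cam(f):
    h=f["color"].shape[0]; F=h/2/np.tan(np.radians(f["vertical_fov"])/2)
    r=np.array(f["rotation"]); M=(R.from_euler('xyz',r).as_matrix() if r.shape==(3,) else r)
    return F,f["cx"],f["cy"],np.array(f["eye"]),M
def proj(c,P):
    F,cx,cy,e,M=c; p=(np.atleast_2d(P)-e)@M
    return np.c_[cx+F*p[:,0]/-p[:,2], cy-F*p[:,1]/-p[:,2]]
def unproj(c,uv,z):
    F,cx,cy,e,M=c; uv=np.atleast_2d(uv)
    d=np.c_[(uv[:,0]-cx)/F,-(uv[:,1]-cy)/F,-np.ones(len(uv))]@M.T
    return e+d*((z-e[2])/d[:,2])[:,None]
E
python3 - <<'E'
from h import *
from plant import imaging
import pickle
fs={n:imaging.grab_frame(n) for n in("side","top")}
pickle.dump(fs,open("f0.pkl","wb"))
for n,(x0,y0,x1,y1) in dict(side=(160,170,300,260),top=(235,140,315,245)).items():
    k=5 
    cv2.imwrite(f"pics/{n}0c.png",cv2.resize(fs[n]["color"][y0:y1,x0:x1,::-1],None,fx=k,fy=k,interpolation=cv2.INTER_CUBIC))
    c=cam(fs[n]); print(n,c[0],proj(c,[[0,0,0],[500,0,0],[170,-522,230]]))
c=cam(fs["top"]); print(unproj(c,[[246,151],[300,150],[304,213],[249,215],[275,191]],90))
E
```

```text
side 509.78228450888594 [[492.24230151 281.93494184]
 [278.98179618 221.6770823 ]
 [481.22773474 105.841181  ]]
top 454.87569457284377 [[320.03042589 375.49085458]
 [313.95532861 207.88628268]
 [531.23672351 317.04726554]]
[[662.07656602 203.67376994  90.        ]
 [661.65311077  42.42595147  90.        ]
 [470.93355079  36.57984262  90.        ]
 [468.87341847 197.01592977  90.        ]
 [538.39260088 119.80672381  90.        ]]
```

View pics/side0c.png

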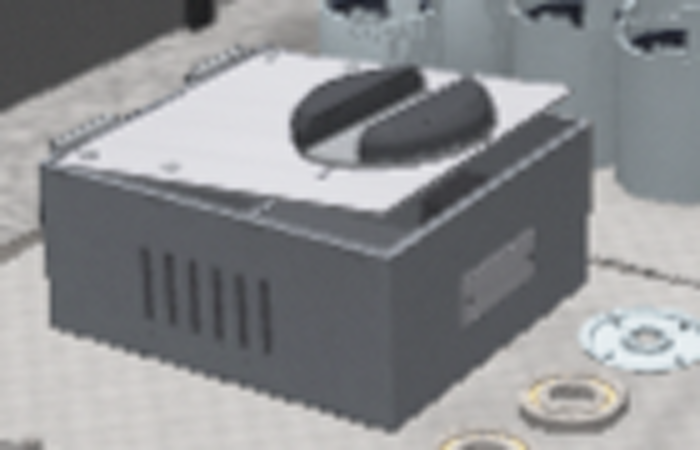

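View pics/top0c.png

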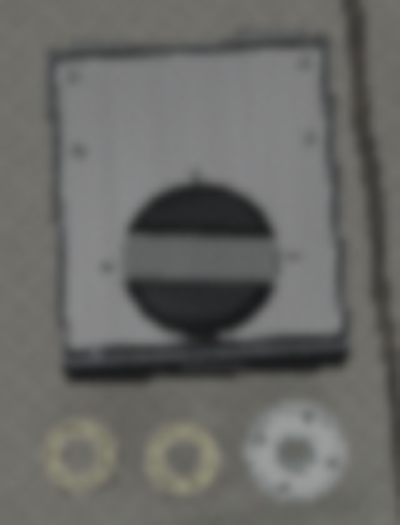

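Run:
```python
from h import *
import pickle
from scipy.optimize import least_squares
fs=pickle.load(open("f0.pkl","rb"))
cs,ct=cam(fs["side"]),cam(fs["top"])
S=[((-95,85,90),(239,221.4)),((-95,85,0),(238.6,256)),((95,85,90),(168.4,203)),((95,85,0),(170,235)),((-95,-85,90),(278,194.4)),((-95,-85,0),(277.4,228))]
T=[((95,85,90),(245,150.4)),((95,-85,90),(300.4,147.6))]
def bx(p,q):
    c,s=np.cos(p[2]),np.sin(p[2]);q=np.array([a for a in q],float)
    return np.c_[p[0]+c*q[:,0]-s*q[:,1],p[1]+s*q[:,0]+c*q[:,1],q[:,2]]
def res(p,w=(1,1)):
    a=proj(cs,bx(p,[q for q,_ in S]))-[u for _,u in S]
    b=proj(ct,bx(p,[q for q,_ in T]))-[u for _,u in T]
    return np.r_[w[0]*a.ravel(),w[1]*b.ravel()]
for w in((1,1),(1,0.01)):
    r=least_squares(res,[565,120,0],args=(w,)); print(r.x); print(res(r.x).reshape(-1,2).round(1))
p=r.x if 0 else least_squares(res,[565,120,0]).x
print("slot raised", bx(p,[(-42,0,107)]))
# draw model
def draw(c,im,name,crop):
    k=6; x0,y0,x1,y1=crop
    im=cv2.resize(im[y0:y1,x0:x1,::-1],None,fx=k,fy=k,interpolation=cv2.INTER_CUBIC)
    def pl(q,col):
        u=((proj(c,bx(p,q))-[x0,y0]+.5)*k-.5).round().astype(int); cv2.polylines(im,[u.reshape(-1,1,2)],False,col,1)
    for z in(0,90): pl([(-95,-85,z),(-95,85,z),(95,85,z),(95,-85,z),(-95,-85,z)],(0,0,255))
    a=np.linspace(0,2*np.pi,60)
    for z in (107,121): pl([(-42+46*np.cos(t)-(2 if z>110 else 0),46*np.sin(t),z) for t in a],(0,255,0))
    cv2.imwrite(name,im)
draw(cs,fs["side"]["color"],"pics/side0d.png",(160,170,300,260))
draw(ct,fs["top"]["color"],"pics/top0d.png",(235,140,315,230))
```

```text
[5.75339237e+02 1.19084447e+02 3.90826389e-02]
[[-0.7 -0.5]
 [ 0.6  2.5]
 [-0.7 -1.2]
 [ 0.8  2.3]
 [ 0.6 -0.8]
 [ 0.7 -0.1]
 [-0.4 -0.9]
 [ 1.  -1.5]]
[5.77314088e+02 1.17202814e+02 3.93633193e-02]
[[-0.9 -1.1]
 [ 0.4  1.9]
 [-0.7 -1.6]
 [ 0.7  1.8]
 [ 0.3 -1.3]
 [ 0.4 -0.6]
 [ 0.2 -1.6]
 [ 1.6 -2.1]]
slot raised [[533.37130913 117.44339428 107.        ]]
```

View pics/side0d.png

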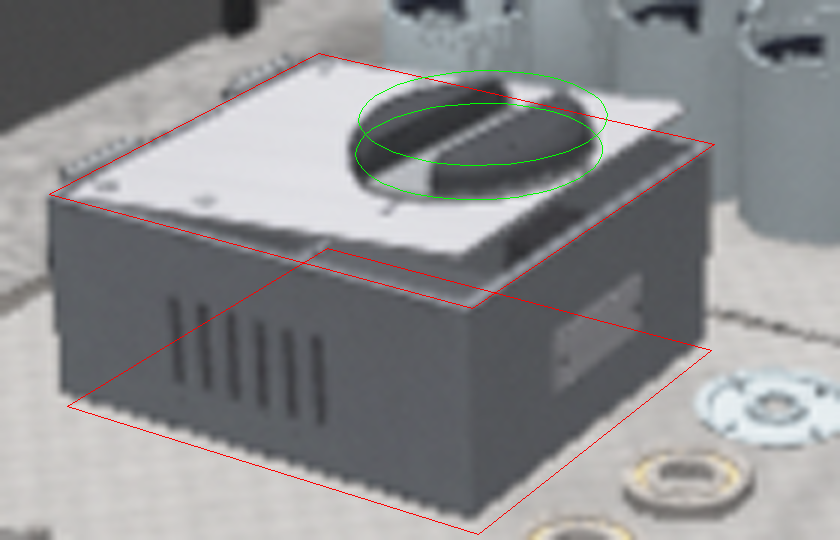

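View pics/top0d.png

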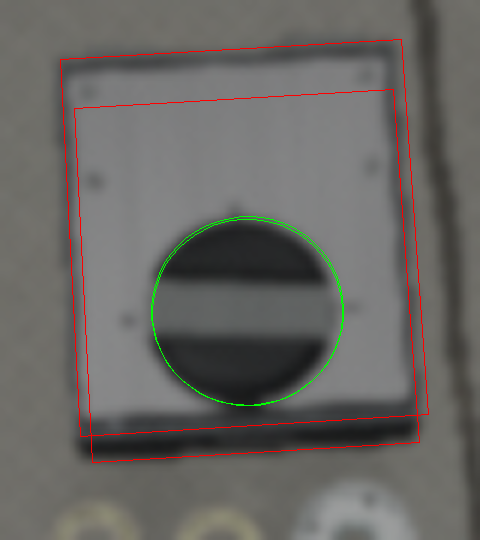

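>>> {"fn": "apply_moves", "kwargs": {
  "series": [
    [[0,0,-0.14],[2.725,-2.48,0.3],0.4],
    [[0,0,-0.28],[5.45,-4.96,0.6],0.4],
    [[0,0,-0.42],[8.175,-7.44,0.9],0.4],
    [[0,0,-0.56],[10.9,-9.92,1.2],0.4],
    [[0,0,-0.7],[13.625,-12.4,1.5],0.4],
    [[0,0,-0.84],[16.35,-14.88,1.8],0.4],
    [[0,0,-0.98],[19.075,-17.36,2.1],0.4],
    [[0,0,-1.12],[21.8,-19.84,2.4],0.4],
    [[0,0,-1.26],[24.525,-22.32,2.7],0.4],
    [[0,0,-1.4],[27.25,-24.8,3.0],0.4],
    [[0,0,-1.54],[29.975,-27.28,3.3],0.4],
    [[0,0,-1.68],[32.7,-29.76,3.6],0.4],
    [[0,0,-1.82],[35.425,-32.24,3.9],0.4],
    [[0,0,-1.96],[38.15,-34.72,4.2],0.4],
    [[0,0,-2.1],[40.875,-37.2,4.5],0.4],
    [[0,0,-2.24],[43.6,-39.68,4.8],0.4],
    [[0,0,-2.38],[46.325,-42.16,5.1],0.4],
    [[0,0,-2.52],[49.05,-44.64,5.4],0.4],
    [[0,0,-2.66],[51.775,-47.12,5.7],0.4],
    [[0,0,-2.8],[54.5,-49.6,6.0],0.4]
  ]
}}

```text
time_s: 2.2
eef_pos: [535.2, 119.9, 171.1]
orientation: [3.141, -0.0, 3.122]
wrist_force: [0.4, -1.0, -0.9]
opening: 0.601
```

```bash
cat > look.py <<'E'
import sys
from h import *
from plant import imaging,monitor
t=sys.argv[1]
for n,(x0,y0,x1,y1) in dict(side=(160,130,300,235),top=(230,130,330,230)).items():
    f=imaging.grab_frame(n); k=5.5
    im=cv2.convertScaleAbs(f["color"][y0:y1,x0:x1,::-1],alpha=1.0 if n=="side" else 2.0)
    im=cv2.resize(im,None,fx=k,fy=k,interpolation=cv2.INTER_CUBIC)
    p=monitor.state()["eef_pos"]; u=((proj(cam(f),[p])[0]-[x0,y0]+.5)*k).astype(int)
    cv2.drawMarker(im,tuple(int(a) for a in u),(0,0,255),cv2.MARKER_CROSS,14,1)
    cv2.imwrite(f"pics/{n}{t}.png",im)
s=monitor.state(); print(s["time_s"],s["eef_pos"],s["orientation"],s["wrist_force"],s["moment"],s["qpos"])
E
python3 look.py 1
```

```text
2.3 [536.35073613 121.63111841 170.78735023] [3.13930033e+00 6.98225870e-04 3.12182605e+00] [-0.33263495 -0.32486937 -0.5780668 ] [-0.04541663  0.01596714 -0.01075079] [ 0.08754721  0.37294122 -0.28733979  0.90957558  0.00220436  0.10731405]
```

View pics/side1.png

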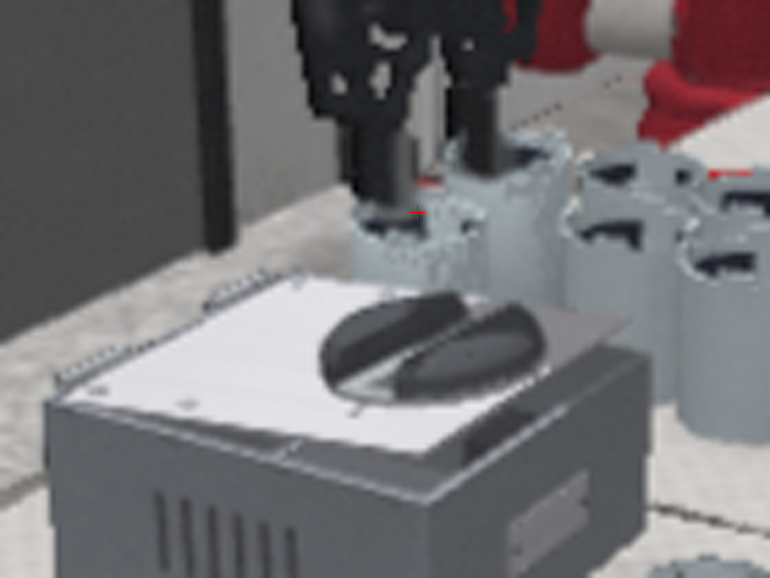

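View pics/top1.png

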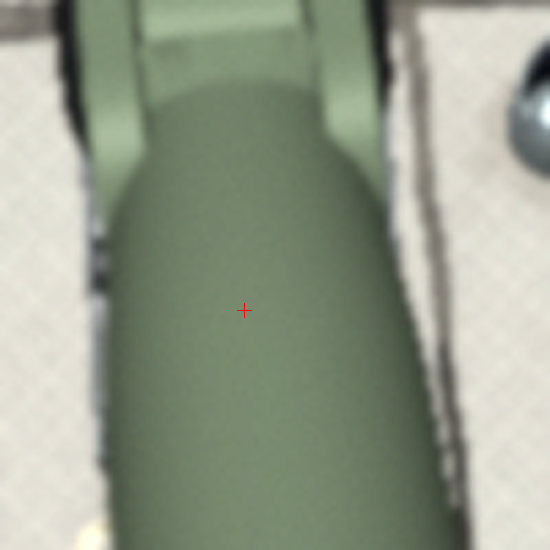

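```bash
cat > ov.py <<'E'
import sys
from h import *
from plant import imaging,monitor
t=sys.argv[1]; slot=np.array([float(a) for a in sys.argv[2:6]]) if len(sys.argv)>2 else None
s0=monitor.state()
x0,y0,x1,y1=190,130,290,210;k=8
f=imaging.grab_frame("side"); c=cam(f)
im=cv2.resize(f["color"][y0:y1,x0:x1,::-1],None,fx=k,fy=k,interpolation=cv2.INTER_CUBIC)
def pl(P,col):
    u=((proj(c,P)-[x0,y0]+.5)*k-.5).round().astype(int); cv2.polylines(im,[u.reshape(-1,1,2)],False,col,1)
p=np.array(s0["eef_pos"]);M=R.from_euler('xyz',s0["orientation"]).as_matrix()
g=85*s0["opening"]/2
for sg in(1,-1):
    q=np.array([[11,sg*g,-5],[11,sg*(g+14),-5],[-11,sg*(g+14),-5],[-11,sg*g,-5],[11,sg*g,-5]]); pl(p+q@M.T,(0,0,255))
a=np.linspace(0,2*np.pi,60)
if slot is not None:
  for z,r in((107,46),(121,46)): pl([(slot[0]+r*np.cos(i),slot[1]+r*np.sin(i),z) for i in a],(0,255,0))
cv2.imwrite(f"pics/ov{t}.png",im)
s=monitor.state(); print(s0["eef_pos"],s["eef_pos"],s["dq"],s["opening"])
E
python3 ov.py 1 533.4 117.4 0 0
```

```text
[536.35073613 121.63111841 170.78735023] [535.06364431 119.88457617 170.75661923] [-0.03995386 -0.02797238 -0.03937213  0.00885709 -0.01383632  0.01077471] 0.6005943565886156
```

View pics/ov1.png

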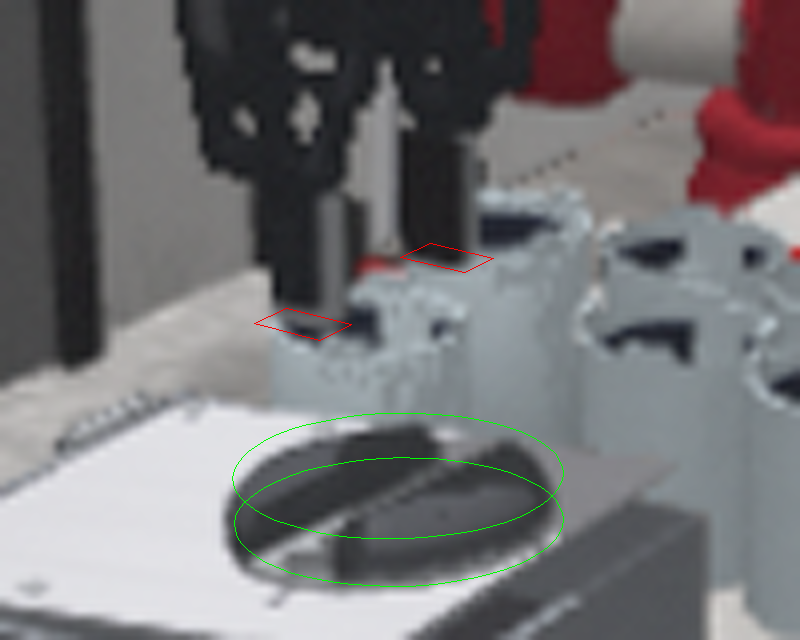

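Run:
```python
from h import *
import pickle
f=pickle.load(open("f0.pkl","rb"))["top"]; c=cam(f)
g=cv2.cvtColor(f["color"],cv2.COLOR_RGB2GRAY).astype(float)
k=8;x0,y0,x1,y1=255,172,296,212
G=cv2.resize(g[y0:y1,x0:x1],None,fx=k,fy=k,interpolation=cv2.INTER_CUBIC)
cv2.imwrite("pics/fast.png",cv2.resize(np.clip(G*2,0,255),None,fx=2,fy=2))
# subpixel edges per column
up=[];lo=[]
for u in range(264,287):
    col=g[176:207,u]; m=(col.max()+col.min())/2
    d=np.diff(col)
    yc=np.argmax(col[10:22])+10
    i=yc
    while col[i]>60 and i>0:i-=1
    up.append((u,176+i+(60-col[i])/(col[i+1]-col[i])))
    i=yc
    while col[i]>60 and i<len(col)-1:i+=1
    lo.append((u,176+i-(60-col[i])/(col[i-1]-col[i])))
print(g[176:207,275])
for e in(up,lo):
    e=np.array(e); print(e[:,1].round(1))
    a=np.polyfit(*e[3:-3].T,1); P=unproj(c,[[266,np.polyval(a,266)],[284,np.polyval(a,284)]],107)
    d=P[0]-P[1]; print(P, np.arctan2(d[1],d[0]))
# dark extents per columns of cheeks
```

```text
[81. 50. 37. 37. 38. 39. 39. 39. 36. 34. 46. 70. 89. 96. 97. 97. 97. 97.
 93. 79. 57. 44. 41. 42. 42. 42. 41. 37. 31. 28. 28.]
[186.2 186.3 186.4 186.4 186.3 186.3 186.3 186.4 186.3 186.4 186.5 186.6
 186.7 186.7 186.7 186.7 186.7 186.8 186.8 186.8 186.8 186.9 186.9]
[[549.71548838 145.50801622 107.        ]
 [546.52693122  93.23421046 107.        ]] 1.5098745820974415
[195.6 195.7 195.7 195.8 195.9 195.9 195.9 195.9 195.9 195.9 195.9 195.9
 195.9 196.  196.  196.1 196.1 196.1 196.1 196.1 196.  196.  196. ]
[[521.4157011  146.01973034 107.        ]
 [519.30142069  93.90745793 107.        ]] 1.5302469249321395[ WARN:0@0.606] global loadsave.cpp:1063 imwrite_ Unsupported depth image for selected encoder is fallbacked to CV_8U.
```

View pics/fast.png

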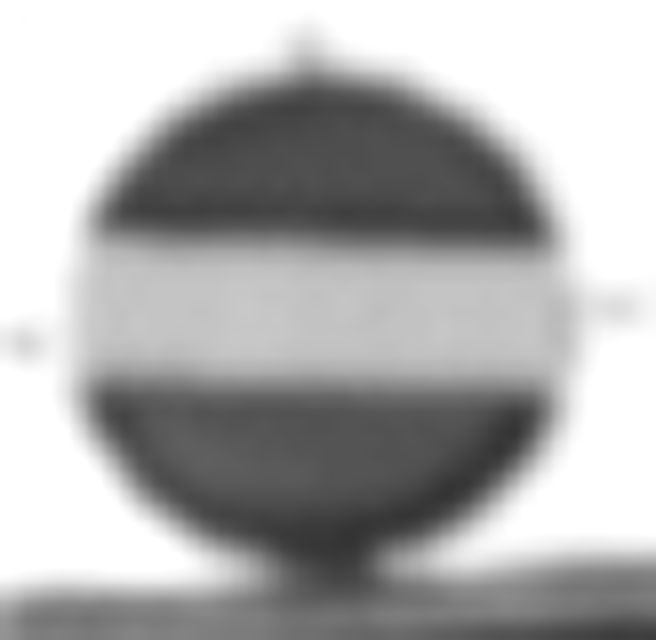

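>>> {"fn": "apply_moves", "kwargs": {
  "series": [
    [[0,0,0.03],[0.22,-0.18,0],0.4],
    [[0,0,0.03],[0.22,-0.18,0.5],0.4],
    [[0,0,0.03],[0.22,-0.18,1.5],0.4],
    [[0,0,0.03],[0.22,-0.18,2.5],0.4],
    [[0,0,0.03],[0.22,-0.18,3.2],0.4],
    [[0,0,0.03],[0.22,-0.18,3.2],0.4],
    [[0,0,0.03],[0.22,-0.18,3.2],0.4]
  ]
}}

```text
time_s: 3.05
eef_pos: [532.6, 118.0, 138.4]
orientation: [3.141, -0.001, 3.088]
wrist_force: [-0.2, 0.2, -0.4]
opening: 0.601
```

```bash
python3 ov.py 2; python3 look.py 2
```

```text
[532.61440352 118.01655945 138.44606778] [532.93581494 118.12679206 138.84230947] [ 0.00275582 -0.00475144  0.00719671 -0.00046067 -0.00093815 -0.00154064] 0.5996870318145797
3.2 [533.1619796  118.20357773 139.12340907] [ 3.14062975e+00 -8.41709803e-05  3.08824082e+00] [-0.04507112  0.09628648  0.75768349] [ 0.01718924 -0.05285034 -0.01042777] [ 0.08244909  0.39823923 -0.33860785  0.83390228  0.00096543  0.13580099]
```

View pics/ov2.png

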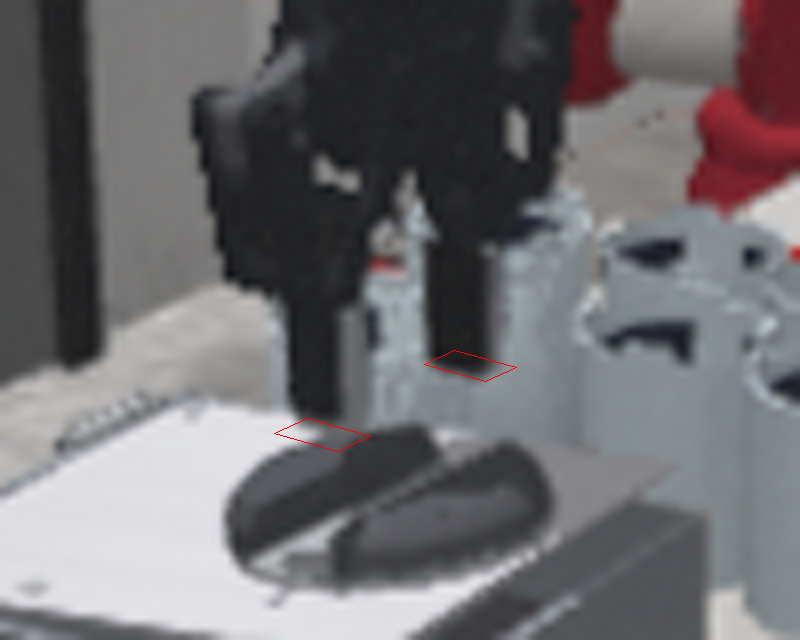

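>>> {"fn": "apply_moves", "kwargs": {
  "series": [
    [[0,0,0],[0,0,1],0.4],
    [[0,0,0],[0,0,2],0.4],
    [[0,0,0],[0,0,2.6],0.4],
    [[0,0,0],[0,0,3.0],0.4],
    [[0,0,0],[0,0,3.2],0.4],
    [[0,0,0],[0,0,3.2],0.4]
  ]
}}

```text
time_s: 3.8
eef_pos: [533.0, 118.3, 106.8]
orientation: [3.141, -0.001, 3.088]
wrist_force: [-0.5, 0.6, -0.6]
opening: 0.601
```

```bash
python3 ov.py 3; python3 look.py 3
```

```text
[532.96828272 118.27122461 106.77394552] [533.15867988 118.26087153 107.05735294] [ 0.0004292  -0.00568545  0.00584704  0.0036982   0.00133524  0.00122992] 0.5994884354392146
3.95 [533.39651785 118.30209708 107.38182724] [3.14053091e+00 4.00979857e-04 3.08828694e+00] [-0.87421151 -0.26189343  0.54647057] [ 0.03748394  0.0090245  -0.03177811] [ 0.08257673  0.43378332 -0.37609261  0.76037929  0.00099763  0.1358825 ]
```

View pics/ov3.png

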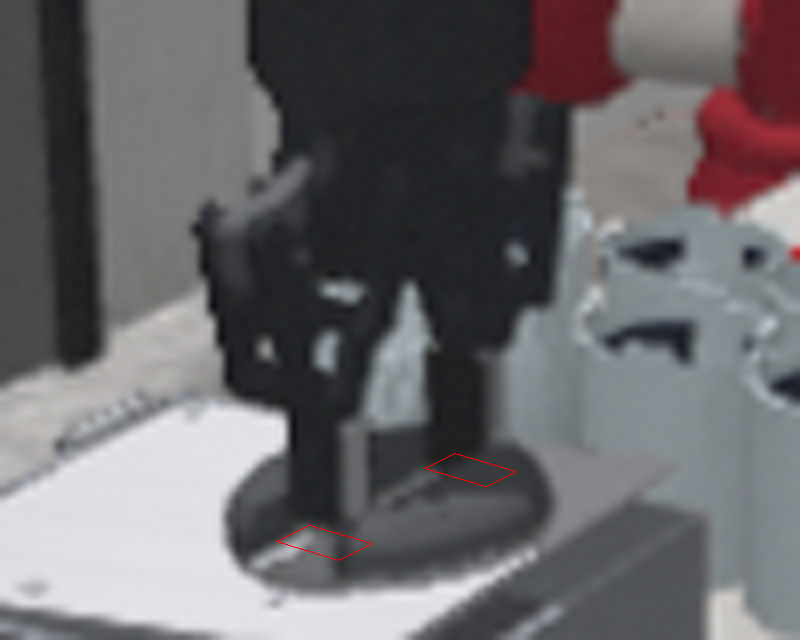

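>>> {"fn": "apply_moves", "kwargs": {
  "series": [
    [[0,0,0],[0,0,0.4],0.4],
    [[0,0,0],[0,0,0.8],0.4],
    [[0,0,0],[0,0,1.2],0.4],
    [[0,0,0],[0,0,1.6],0.4],
    [[0,0,0],[0,0,1.9],0.4],
    [[0,0,0],[0,0,1.9],0.4],
    [[0,0,0],[0,0,1.9],0.4]
  ]
}}

```text
time_s: 4.65
eef_pos: [533.3, 118.3, 88.7]
orientation: [3.141, 0.0, 3.088]
wrist_force: [-2.2, -0.4, 7.9]
opening: 0.604
```

```bash
python3 ov.py 4; python3 look.py 4
```

```text
[533.28138469 118.28653674  88.6886442 ] [533.26413671 118.26654855  88.7262028 ] [-0.00063404 -0.00251427  0.00108577 -0.00078282 -0.0022038  -0.0005074 ] 0.59980759317164
4.8 [533.29984237 118.29345946  88.75845474] [3.14051015e+00 4.70278033e-04 3.08833448e+00] [-3.22907849 -0.65294398  7.73319147] [-0.02401124  0.52111347  0.00728213] [ 0.08256926  0.45624997 -0.39631067  0.71762315  0.00100885  0.1358275 ]
```

View pics/side4.png

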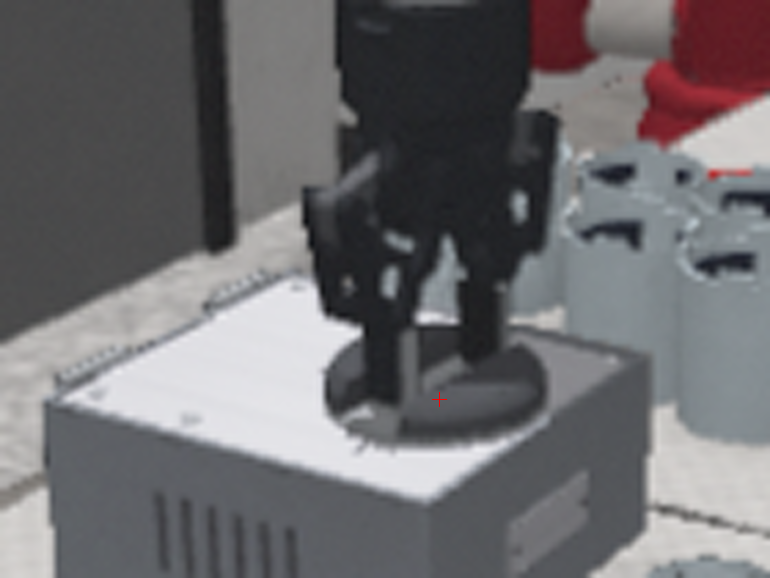

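>>> {"fn": "apply_moves", "kwargs": {
  "series": [
    [[0,0,0],[0,0,0.2],0.4],
    [[0,0,0],[0,0,0.2],0.4],
    [[0,0,0.08],[0,0,0.2],0.4],
    [[0,0,0.16],[0,0,0.2],0.4],
    [[0,0,0.24],[0,0,0.2],0.4],
    [[0,0,0.32],[0,0,0.2],0.4],
    [[0,0,0.4],[0,0,0.2],0.4],
    [[0,0,0.48],[0,0,0.2],0.4],
    [[0,0,0.56],[0,0,0.2],0.4],
    [[0,0,0.6],[0,0,0.2],0.4],
    [[0,0,0.6],[0,0,0.2],0.4]
  ]
}}

```text
time_s: 5.9
eef_pos: [532.0, 118.1, 87.0]
orientation: [-3.141, -0.001, 2.488]
wrist_force: [-5.7, -1.9, 10.6]
opening: 0.596
```

```bash
python3 look.py 5
```

```text
6.0 [532.09625619 118.06401456  87.07091194] [-3.14124808e+00 -1.33158599e-03  2.48849006e+00] [-6.41159808 -1.10470865  9.73113428] [-0.15896124  0.93881889  0.07806995] [ 8.25380799e-02  4.57676822e-01 -3.99228505e-01  7.15109468e-01
  6.38111606e-04  7.35640055e-01]
```

View pics/side5.png

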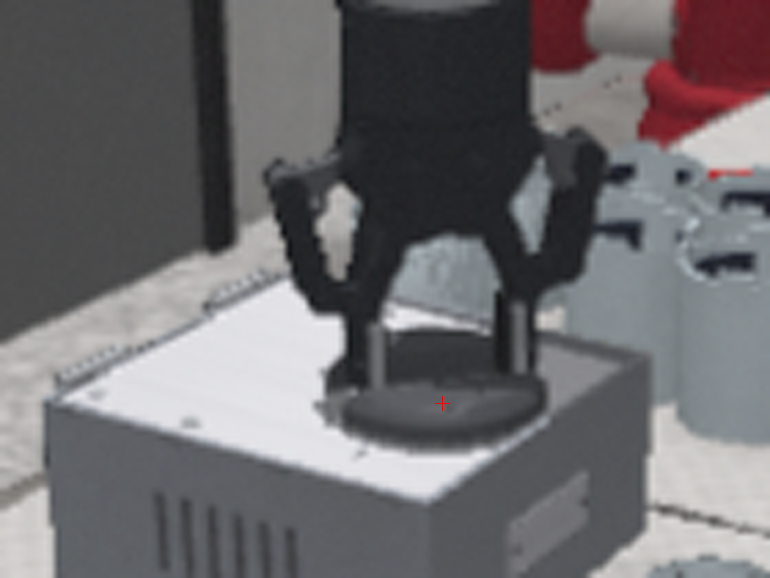

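>>> {"fn": "apply_moves", "kwargs": {
  "series": [
    [[0,0,0.08],[0.1,-0.08,0],0.4],
    [[0,0,0.16],[0.1,-0.08,0],0.4],
    [[0,0,0.24],[0.1,-0.08,0],0.4],
    [[0,0,0.32],[0.1,-0.08,0],0.4],
    [[0,0,0.4],[0.1,-0.08,0],0.4],
    [[0,0,0.48],[0.1,-0.08,0],0.4],
    [[0,0,0.56],[0.1,-0.08,0],0.4],
    [[0,0,0.6],[0.1,-0.08,0],0.4],
    [[0,0,0.6],[0.1,-0.08,0],0.4]
  ]
}}

```text
time_s: 6.9
eef_pos: [530.3, 118.9, 87.7]
orientation: [-3.141, -0.003, 1.889]
wrist_force: [-3.7, 1.1, 10.8]
opening: 0.6
```

```bash
python3 look.py 6
```

```text
7.0 [530.35038784 118.85174911  87.69116641] [-3.14079680e+00 -2.70362138e-03  1.88923276e+00] [-4.91653654  2.12425677 10.85515751] [0.42764488 0.72741033 0.02531704] [ 0.08324541  0.45450523 -0.40271507  0.71498001  0.00244373  1.33560251]
```

View pics/side6.png

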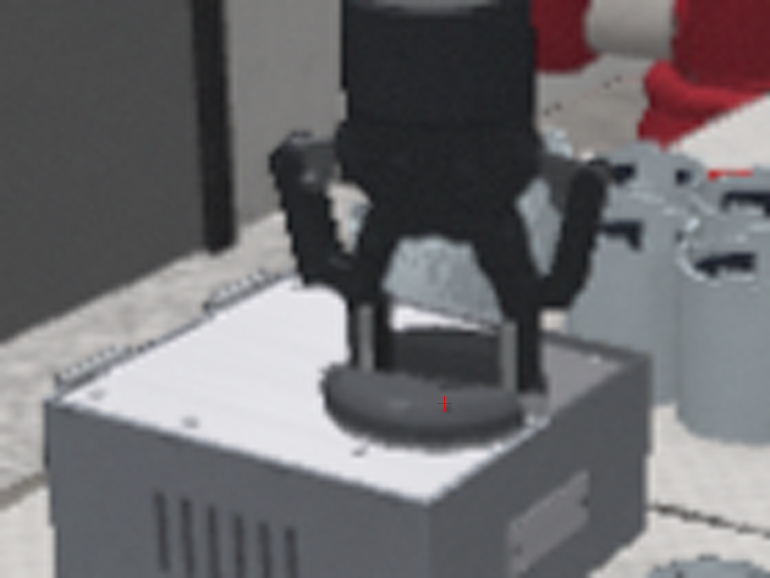

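>>> {"fn": "apply_moves", "kwargs": {
  "series": [
    [[0,0,0.06],[0,0,0],0.4],
    [[0,0,0.12],[0,0,0],0.4],
    [[0,0,0.18],[0,0,0],0.4],
    [[0,0,0.24],[0,0,0],0.4],
    [[0,0,0.3],[0,0,0],0.4],
    [[0,0,0.34],[0,0,0],0.4],
    [[0,0,0.34],[0,0,0],0.4]
  ]
}}

```text
time_s: 7.7
eef_pos: [530.7, 120.4, 88.6]
orientation: [-3.141, -0.006, 1.55]
wrist_force: [-3.9, 3.3, 9.8]
opening: 0.601
```

```bash
python3 look.py 7
```

```text
7.8 [530.70147916 120.38154668  88.58750314] [-3.14113727 -0.00563614  1.55055448] [-3.46969168  3.09733954  9.70970806] [0.79363063 0.3765362  0.10809248] [ 0.0842122   0.45322613 -0.40206627  0.71536919  0.0056529   1.67524947]
```

View pics/side7.png

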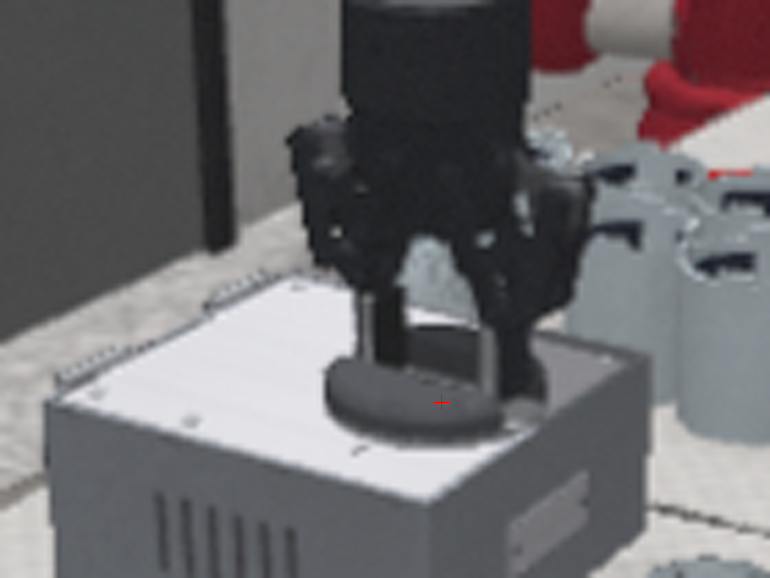

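>>> {"fn": "apply_moves", "kwargs": {
  "series": [
    [[0,0,0.04],[0,0,0.1],0.4],
    [[0,0,0.08],[0,0,0.1],0.4],
    [[0,0,0.12],[0,0,0.1],0.4],
    [[0,0,0.12],[0,0,0.1],0.4],
    [[0,0,0.12],[0,0,0.1],0.4]
  ]
}}

```text
time_s: 8.3
eef_pos: [531.5, 122.0, 88.6]
orientation: [3.141, -0.008, 1.437]
wrist_force: [-2.2, 2.6, 9.9]
opening: 0.6
```

```bash
python3 look.py 8
```

```text
8.4 [531.53033314 121.9446998   88.63315909] [ 3.14074577 -0.00834278  1.43713105] [-2.39319026  2.0972529   9.78415844] [0.51718721 0.26457929 1.8951604 ] [ 0.08567137  0.45319378 -0.40199619  0.71296445  0.00795862  1.79014702]
```

View pics/side8.png

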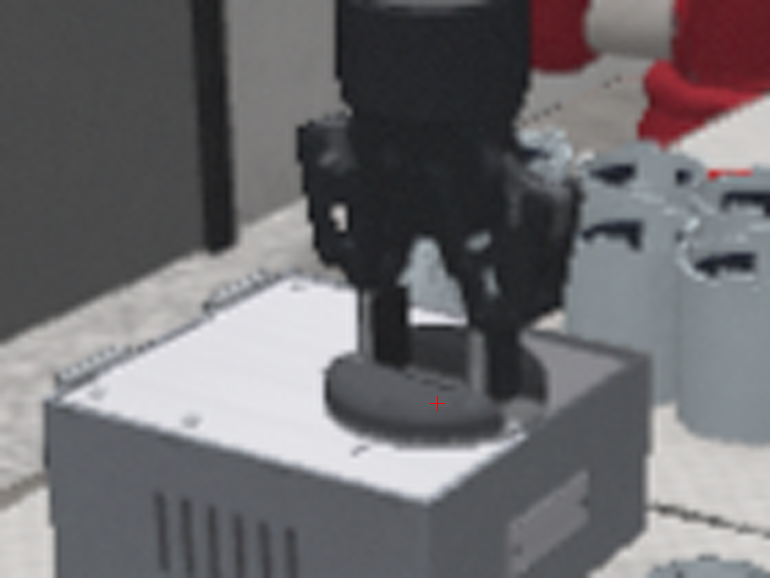

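>>> {"fn": "apply_moves", "kwargs": {
  "series": [
    [[0,0,-0.06],[0,0,0],0.4],
    [[0,0,-0.12],[0,0,0],0.4],
    [[0,0,-0.12],[0,0,-0.3],0.4],
    [[0,0,-0.12],[0,0,-0.8],0.4],
    [[0,0,-0.12],[0,0,-1.5],0.4],
    [[0,0,-0.12],[0,0,-2.5],0.4],
    [[0,0,-0.12],[0,0,-4],0.4],
    [[0,0,-0.12],[0,0,-6],0.4],
    [[0,0,-0.12],[0,0,-8],0.4],
    [[0,0,-0.12],[0,0,-10],0.4],
    [[0,0,-0.12],[0,0,-10],0.4],
    [[0,0,-0.12],[0,0,-10],0.4]
  ]
}}

```text
time_s: 9.6
eef_pos: [531.6, 121.2, 189.0]
orientation: [3.139, -0.008, 1.557]
wrist_force: [0.0, -0.3, -0.3]
opening: 0.601
```

```bash
python3 look.py 9
```

```text
9.7 [530.67852104 121.06902838 187.7728716 ] [ 3.14123078 -0.00806054  1.557046  ] [ 0.45478702 -0.29765459 -0.25560062] [0.00565345 0.00937396 0.02934582] [ 0.0841723   0.34735287 -0.27868647  0.94360877  0.00798655  1.668725  ]
```

View pics/side9.png

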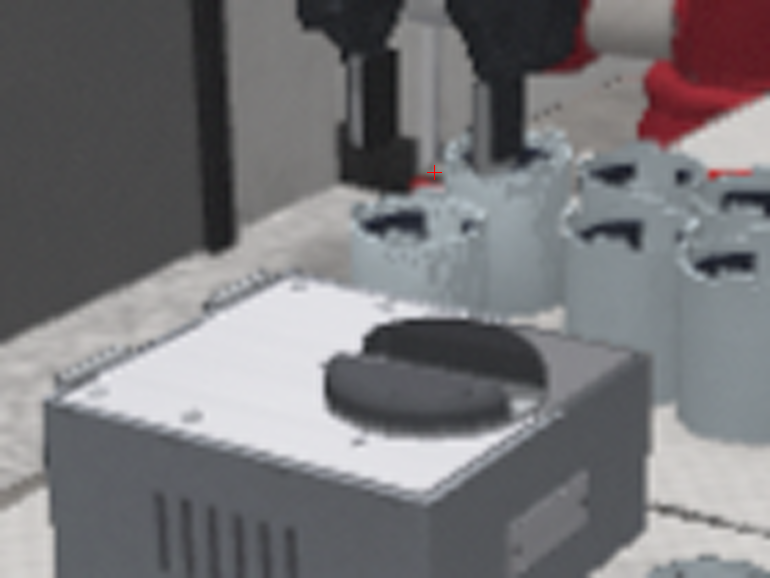

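```bash
python3 -c "
from plant import ctrl
print(ctrl.hand_in())"
```

```text
the job is handed in; nothing more can be done
None
```

The panel is down and locked: I set the spread fingertips in the slot and pressed the panel to a few mm below flush, at about 10 N. I then turned the fastener clockwise to its stop, eased back the tool, lifted clear and handed in at about 9.7 s.

- **Stop reached:** the wrist moment about the vertical rose to 1.9 N m at the end of the turn, so the fastener was against its stop.
- **After letting go:** in the last side picture, taken about 100 mm above the box, the panel lies flush and the slot runs parallel to the box's x edges. I judged both by eye, and did not measure the final fastener or panel angle. The wrist force there read about zero.
- **Parts round the box:** the arm never came near them, and those in view had not moved. I did not measure their final positions.
- **Disagreements:** my box model came out 2–3 pixels too tall in the side picture, so I took the slot position from the top view instead. During the turn the tool drifted 3–4 mm sideways with up to about 6 N of side force, and the fingers kept turning the fastener throughout. The top camera was blocked by the arm, so the last check is from the side camera only.

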